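# Stow the tack tins in the cobbler's fittings case

### The arm

A 6-joint arm with a two-finger parallel gripper is mounted at the origin on the work surface. World frame = base frame: x ahead of the robot, y to its left, z up, the work surface at z = 0. Lengths are in m, angles in rad, forces in N, time in s.
With the tool pointing down it reaches from about 0.35 to 0.975 m from the base axis. Payload 4.9 kg.
Tool frame: the origin (TCP) lies at the very end of the fingers, on their centre line; the grasp point (between the pads) lies 19 mm behind it (ctrl.tcp_to_grasp is the z of the grasp point in the tool frame, in m); z points along the fingers, y is the line along which they close (so a half turn about z gives the same grasp; the last joint's range is limited). The gripper opens to 85 mm and grips with 20 to 120 N. Pads are 22 mm wide; open, the fingers measure 114 mm over their backs; the gripper's body (76 mm by 85 mm) begins 54 mm behind the grasp point. The pads swing forward as they close: fully open they stand 13 mm farther back than shut.
Start: joints at [-1.272, 0.053, 1.613, -0, 1.476, -0.119], TCP at [0.254, -0.571, 0.231] pointing down, gripper open.
Joint ranges: [-3.01, 3.01], [-1.01, 2.22], [0.06, 2.58], [-1.02, 4.17], [0.09, 2.62], [-3.14, 3.14]. Speed limits (rad/s): [2.57, 2.57, 3.14, 3.14, 3.14, 3.14].

### API

Orientations are given as a rotation vector (axis times angle).
In Python, from station import ctrl, eyes, job, nets gives the robot as it stands. The module is installed in compiled form; this text tells all that it offers.
- The arm moves only by the tool jog_arm, never from a script. Its argument "commands" is one flat list of numbers, 7 for each row, row after row: the shift along the tool's x, y, z each as a share of 0.06 m, from -1 to 1, then the turn, a rotation vector about the tool's x, y, z each as a share of 0.1 rad, from -1 to 1, then the finger opening in mm, from 0 to 85.4. In form: [x, y, z, ax, ay, az, grip, x, y, z, ax, ay, az, grip, ...]. A call has 1 to 20 rows; each row shifts and turns the commanded pose from where the row before left it, along the tool's axes as they then stand; what a row does not reach is not made up. A row lasts 1/8 s, in which the tool goes at most 62.5 mm and 10.7 degrees, less where a joint would pass 70% of its speed; a pose out of reach is approached as far as the arm can. A call with a number of a shift or a turn outside -1 to 1 is refused whole. A call with a gripper value outside its range is refused whole. The fingers move at their own pace and stop on an object; "newtons" is the grip in N (left out, the last holds). Time passes only in rows, so rows that do not move let the fingers close. It gives the time, the measured TCP pose, the force, the opening and the grip force at its end, in the units of the state.
- ctrl.get_obs(): the state, without advancing time (a new reading comes with each control period).
- eyes.get_image(name): name is "scene" or "top"; returns a dict with "image" (480x640x3 uint8, red, green, blue), "z_map" (480x640 float32, m along the optical axis (not along the pixel's ray), 0 where there is no reading), "K" (3x3 intrinsics, pixels), "cam_to_world" (4x4, takes a point from camera to world coordinates). Camera axes: x right, y up, looking along -z (the intrinsics and any distortion apply to the point x, -y, -z); pixel columns grow to the right and rows downward; lengths in m; the calibration is good to about 2 mm. A picture is of the moment at which its call begins.
- job.finish_job(): hands the job in; it is judged then, once.
Trained networks look in the newest picture that a camera, given by its name, has taken for a name from the list of things; names that differ only in an ending like _2 or _b are one class to them, and where a whole thing is asked for, a point or a joint stands for the part that bears it (a point fixed in the world has none). Each returns a list of dicts, best first, with "p" (0 to 1); they miss things now and then, are a little off and sometimes report something else, mostly with a low value. They report only what shows in the picture. A call takes as long as a camera call.
- nets.silhouettes(camera, name): "mask" (480x640 bool, what is visible of it) and "bbox" ([left, top, right, bottom] in pixels, round what is visible of it).
The state is a dict: "t": time; "q": joint angles; "dq": joint speeds; "effort": joint torques, N m; "tool_pos": TCP position; "tool_rot": TCP orientation; "contact_force": force on the tool from outside, world axes, zero at the start; "wrist_torque": the same for the moment, N m; "opening": finger opening in m; "grip_force": force on a finger pad.
Only numpy, scipy, OpenCV 4.12 (cv2) and the standard library are available. Lean on these libraries where they do the work, as an engineer would, in place of code of your own. Each camera call takes 0.05 s, during which the arm holds its last target. There are 200 camera calls.

### The job

Lever the fittings case open with the opening blade through its front notch and raise the lid upright, then push every tin's lid home until you feel it stop and stand all the tins upright in the case while it is open. Shut the case, press its lid down firmly with the fingertips, and leave the blade lying on its leather mat; leave the hammer, jar and shoe last alone.

Things in the scene. Friction and masses are not known exactly. Their poses are not given: they have to be found in the camera images.
- case: Pale plywood fittings case screwed to the bench, outside 126 mm (x) by 270 mm (y) by 50 mm high, walls 8 mm, floor 6 mm (inside 110 by 254 by 44 mm). Origin at the centre of its underside; its front, with the pry notch, faces -x, the hinge runs along the far (+x) upper edge.
- notch (a point): Middle of the pry notch, on the outer face of the case's front wall just below the lid. The notch is cut through the 8 mm wall, 64 mm wide and 12 mm high (6 mm above and below this point); the underside of the shut lid is its upper edge.
- lid (a joint): Hinge of the case's dark-stained wooden lid (126 x 270 x 8 mm, 0.22 kg, no handle): 0 shut, 1.75 rad fully open, just past upright. It is stiff (about 0.2 N m) and stays where it is left.
- lid_edge (a point): Middle of the lid's front (free) edge on its outer (upper) face. Origin moves with the lid; 126 mm from the hinge.
- lid_hinge (a point): Middle of the lid's hinge line, at the far upper edge of the case, level with the underside of the shut lid. Its axes turn with the lid: x runs from the front edge to the hinge, z out of the outer face.
- mat: Thin brown leather mat, 200 (x) by 150 (y) by 3 mm, fixed to the bench. Origin at the centre of its underside.
- blade: Blunt opening blade. Dark wooden handle 100 mm long (x from -50 to 50), 20 mm wide (y), 24 mm high (z 0 to 24); steel blade 22 mm wide, 3 mm thick, from x = 50 to 110 mm at z = 12 mm. 0.09 kg. Origin under the middle of the handle.
- blade_tip (a point): Middle of the blade's front end, 110 mm ahead (+x) of the blade's origin and 12 mm above its underside.
- hammer: Bystander: cobbler's hammer, 260 mm long, lying on the bench. Leave alone.
- glue_jar: Bystander: amber glass jar, 60 mm across and 80 mm high. Leave alone.
- shoe_last: Bystander: wooden shoe last, about 205 mm long and 85 mm high. Leave alone.
- tin0: Round brass tin 0: body 46 mm across and 28 mm high, 0.11 kg, origin at the centre of its underside, z up. A push-in lid 38 mm across and 8 mm thick stands proud in its mouth. Present in some starts only.
- tin0_cap (a joint): How far tin 0's lid has been pushed in: 0 fully proud (lid top 44 mm above the tin's underside), 0.007 m fully home (37 mm). It slides with about 4 N and stays; at the stop the force rises sharply.
- tin0_top (a point): Centre of the top face of tin 0's lid.
- tin1: Round brass tin 1: body 46 mm across and 28 mm high, 0.11 kg, origin at the centre of its underside, z up. A push-in lid 38 mm across and 8 mm thick stands proud in its mouth. Present in some starts only.
- tin1_cap (a joint): How far tin 1's lid has been pushed in: 0 fully proud (lid top 44 mm above the tin's underside), 0.007 m fully home (37 mm). It slides with about 4 N and stays; at the stop the force rises sharply.
- tin1_top (a point): Centre of the top face of tin 1's lid.
- tin2: Round brass tin 2: body 46 mm across and 28 mm high, 0.11 kg, origin at the centre of its underside, z up. A push-in lid 38 mm across and 8 mm thick stands proud in its mouth. Present in some starts only.
- tin2_cap (a joint): How far tin 2's lid has been pushed in: 0 fully proud (lid top 44 mm above the tin's underside), 0.007 m fully home (37 mm). It slides with about 4 N and stays; at the stop the force rises sharply.
- tin2_top (a point): Centre of the top face of tin 2's lid.
- tin3: Round brass tin 3: body 46 mm across and 28 mm high, 0.11 kg, origin at the centre of its underside, z up. A push-in lid 38 mm across and 8 mm thick stands proud in its mouth. Present in some starts only.
- tin3_cap (a joint): How far tin 3's lid has been pushed in: 0 fully proud (lid top 44 mm above the tin's underside), 0.007 m fully home (37 mm). It slides with about 4 N and stays; at the stop the force rises sharply.
- tin3_top (a point): Centre of the top face of tin 3's lid.

How it is judged:
By the outcome, as a careful person would: the job done as asked, in the order asked, and still so for the second after the job is handed in, with the robot touching nothing.
Of tin0, tin1, tin2, tin3 only 2 to 4 are there at a start; the rules pass over those that are not, and their reading is None.
At some moment in a run one of tin0, tin1, tin2, tin3, blade may be knocked a few centimetres aside while the robot is not near it.
It also fails if it takes over 210 s, if anything falls off the work surface, if the arm or the gripper's body presses on something with over 40 N, if the wrist force passes 120 N, or if a joint passes its speed limit or range.

## Working session

There is one attempt and no reset: what is moved stays moved. The work goes in short steps, Python scripts to look and compute and a tool call to move; the robot and the scene stay as the last step left them, time stands still between calls to the robot, and variables do not carry over. Pictures are saved under pics/ and viewed, at most 14 in all, crops included, and the job is handed in when it is done.

Besides the shell and the picture viewer there is one more tool, called after "Call:" as a command line: name --argument value ..., lists and objects as JSON in quotes. jog_arm: Moves the arm, as the interface text tells. Shift numbers are shares of 0.06 m and turn numbers shares of 0.1 rad, none past 1 either way. Its arguments: {"type":"object","properties":{"commands":{"type":"array","items":{"type":"number"}},"newtons":{"type":"number"}},"required":["commands"]}

```bash
mkdir -p pics; cat > h.py <<'E'
import numpy as np, cv2
from station import ctrl, eyes, job, nets
from scipy.spatial.transform import Rotation as R
def shot(cam,fn=None):
    d=eyes.get_image(cam)
    if fn: cv2.imwrite('pics/'+fn,d['image'][:,:,::-1])
    z=d['z_map'];K=d['K'];v,u=np.mgrid[0:480,0:640]
    P=np.stack([(u-K[0,2])/K[0,0]*z,-(v-K[1,2])/K[1,1]*z,-z],-1)
    T=d['cam_to_world'];d['P']=P@T[:3,:3].T+T[:3,3];d['P'][z==0]=np.nan
    return d
def obs():
    o=ctrl.get_obs();print({k:np.round(o[k],4).tolist() for k in ['t','q','tool_pos','tool_rot','contact_force','opening','grip_force']});return o
def pts(cam,d,name,n=1):
    for r in nets.silhouettes(cam,name)[:n]:
        p=d['P'][r['mask']];p=p[~np.isnan(p[:,0])]
        yield r,p
E
python3 - <<'E'
from h import *
o=obs();print(o.keys())
for c in ['scene','top']:
    d=shot(c,c+'0.png');print(c,np.round(d['K'],1).tolist(),np.round(d['cam_to_world'],3).tolist())
    for n in ['case','lid','mat','blade','hammer','glue_jar','shoe_last','tin0','tin1','tin2','tin3']:
        for r,p in pts(c,d,n,4):
            if len(p): print(n,round(r['p'],2),np.array(r['bbox']).tolist(),'med',np.round(np.median(p,0),3),'lo',np.round(np.percentile(p,2,axis=0),3),'hi',np.round(np.percentile(p,98,axis=0),3))
E
```

```text
{'t': 0.0, 'q': [-1.272, 0.0534, 1.6143, -0.0, 1.476, -0.119], 'tool_pos': [0.2534, -0.5707, 0.23], 'tool_rot': [-3.0713, -0.651, 0.0003], 'contact_force': [-0.6301, -0.281, 0.0756], 'opening': 0.085, 'grip_force': 0.0}
dict_keys(['t', 'q', 'dq', 'effort', 'tool_pos', 'tool_rot', 'contact_force', 'wrist_torque', 'grip_force', 'opening'])
scene [[571.5, 0.0, 324.9], [0.0, 571.5, 250.7], [0.0, 0.0, 1.0]] [[-0.852, -0.34, 0.397, 1.131], [0.523, -0.572, 0.632, 0.879], [0.012, 0.747, 0.665, 0.98], [0.0, 0.0, 0.0, 1.0]]
case 0.94 [266.5, 215.4, 369.5, 316.8] med [0.621 0.039 0.057] lo [ 0.547 -0.124  0.002] hi [0.672 0.141 0.062]
lid 0.79 [266.4, 219.1, 365.8, 302.6] med [0.61  0.02  0.058] lo [ 0.546 -0.124  0.05 ] hi [0.67  0.139 0.062]
mat 0.56 [413.3, 305.0, 525.6, 386.7] med [0.44  0.383 0.003] lo [ 0.339  0.295 -0.001] hi [0.532 0.441 0.008]
blade 0.82 [429.1, 327.3, 496.1, 355.0] med [0.452 0.37  0.02 ] lo [0.38  0.348 0.004] hi [0.528 0.385 0.03 ]
hammer 0.55 [196.6, 180.7, 262.0, 233.8] med [ 0.701 -0.287  0.022] lo [ 0.65  -0.477 -0.001] hi [ 0.732 -0.226  0.028]
glue_jar 0.58 [3
[... 2973 characters left out ...]
65 [433.1, 262.8, 454.6, 283.6] med [ 0.518 -0.222  0.042] lo [ 0.498 -0.245  0.005] hi [ 0.538 -0.205  0.046]
tin1 0.64 [490.0, 314.1, 516.5, 332.3] med [ 0.416 -0.338  0.041] lo [ 0.396 -0.359  0.006] hi [ 0.435 -0.323  0.046]
tin2 0.65 [433.1, 262.8, 454.6, 283.6] med [ 0.518 -0.222  0.042] lo [ 0.498 -0.245  0.005] hi [ 0.538 -0.205  0.046]
tin2 0.64 [490.0, 314.1, 516.5, 332.3] med [ 0.416 -0.338  0.041] lo [ 0.396 -0.359  0.006] hi [ 0.435 -0.323  0.046]
tin3 0.65 [433.1, 262.8, 454.6, 283.6] med [ 0.518 -0.222  0.042] lo [ 0.498 -0.245  0.005] hi [ 0.538 -0.205  0.046]
tin3 0.64 [490.0, 314.1, 516.5, 332.3] med [ 0.416 -0.338  0.041] lo [ 0.396 -0.359  0.006] hi [ 0.435 -0.323  0.046]
```

View pics/scene0.png

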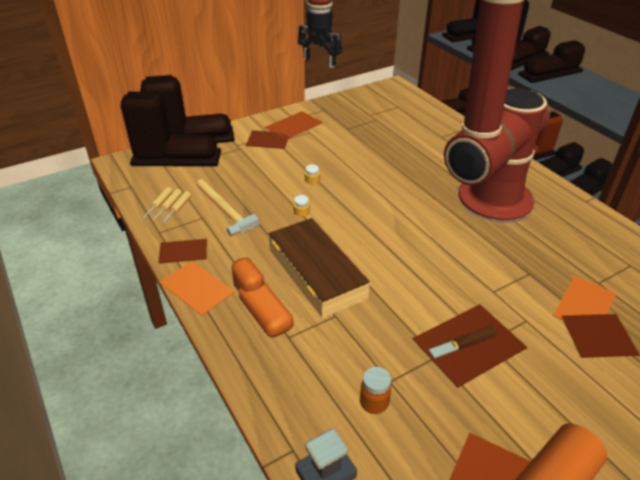

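View pics/top0.png

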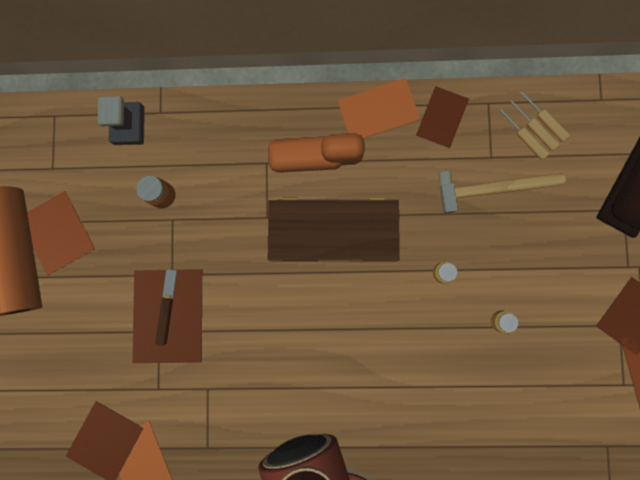

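Top view: the blade is on the mat (165,305), with its tip toward +x. The case, shut, is at (333,230), and the two tins are at (446,272) and (507,322). The last is behind the case and the hammer is on the right. Next: measure exact poses.

```bash
cat >> h.py <<'E'
def tins(d):
    """tin cap centres from z band in top picture"""
    out=[]
    for r in nets.silhouettes('top','tin0'):
        p=d['P'][r['mask']];p=p[~np.isnan(p[:,0])]
        c=p[(p[:,2]>.03)&(p[:,2]<.055)]
        if len(c)>60 and np.ptp(p[:,0])<.08: out.append((round(r['p'],2),np.round([*(np.percentile(c[:,:2],2,axis=0)+np.percentile(c[:,:2],98,axis=0))/2,np.median(c[:,2])],4).tolist()))
    return out
def blade(d,zlo=.02):
    r=max((r for r in nets.silhouettes('top','blade')),key=lambda r:r['p'])
    p=d['P'][r['mask']];p=p[~np.isnan(p[:,0])]
    h=p[p[:,2]>zlo]; (c,wh,a)=cv2.minAreaRect(h[:,:2].astype(np.float32))
    m=h.mean(0);u,s,vt=np.linalg.svd(h[:,:2]-m[:2],full_matrices=False);ax=vt[0]*np.sign(vt[0][0])
    t=(p[:,:2]-m[:2])@ax
    print('blade p',r['p'],'handle c',np.round(c,4),'size',np.round(wh,4),'yaw',np.round(np.arctan2(ax[1],ax[0]),4),'topz',np.round(np.median(h[:,2]),4),'tip t',np.round(np.percentile(t,99),3),'all',np.round([t.min(),t.max()],3))
    return p,h
def plan(pos,Rt=None,n=None,g=None,o=None):
    o=o or ctrl.get_obs();R0=R.from_rotvec(o['tool_rot']);Rt=Rt or R0
    w=(R0.inv()*Rt).as_rotvec()/.1; d=Rt.inv().apply(np.array(pos)-o['tool_pos'])/.06
    print('turn',np.round(w,2),'rows>=',int(np.ceil(abs(w).max())),'shift',np.round(d,3),'rows>=',int(np.ceil(abs(d).max())))
E
python3 - <<'E'
from h import *
d=shot('top');print(tins(d));p,h=blade(d)
for lo,hi in [(-.06,-.03),(.09,.12)]: pass
r=nets.silhouettes('top','lid')[0];q=d['P'][r['mask']];q=q[~np.isnan(q[:,0])];q=q[q[:,2]>.05]
print('lid',cv2.minAreaRect(q[:,:2].astype(np.float32)),np.median(q[:,2]))
o=obs();print(np.round(R.from_rotvec(o['tool_rot']).as_matrix(),3))
E
```

```text
[(0.8, [0.4151, -0.3442, 0.0422]), (0.69, [0.5194, -0.2262, 0.0431]), (0.16, [0.5192, -0.2273, 0.0432])]
blade p 0.86 handle c [0.4554 0.366 ] size [0.0212 0.156 ] yaw -0.1344 topz 0.026 tip t 0.105 all [-0.051  0.107]
lid ((0.6102229952812195, 0.0056155771017074585), (0.26992109417915344, 0.12773869931697845), 88.8781967163086) 0.058233236860730175
{'t': 1.4, 'q': [-1.272, 0.0527, 1.6129, 0.0, 1.476, -0.119], 'tool_pos': [0.2536, -0.5712, 0.2313], 'tool_rot': [3.0733, 0.6515, 0.0], 'contact_force': [-0.3815, -0.0135, 0.1704], 'opening': 0.0854, 'grip_force': 0.0}
[[ 0.914  0.406  0.   ]
 [ 0.406 -0.914 -0.   ]
 [ 0.     0.    -1.   ]]
```

```bash
cat >> h.py <<'E'
def down(yaw): return R.from_matrix(np.array([[np.cos(yaw),np.sin(yaw),0],[np.sin(yaw),-np.cos(yaw),0],[0,0,-1]]))
E
python3 - <<'E'
from h import *
plan([.46,-.05,.23],down(-.134))
o=dict(ctrl.get_obs());o['tool_pos']=np.array([.46,-.05,.23]);o['tool_rot']=down(-.134).as_rotvec()
plan([.4376,.3685,.08],down(-.134),o=o)
d=shot('top')
r=nets.silhouettes('top','lid')[0];q=d['P'][r['mask']];q=q[~np.isnan(q[:,0])];q=q[(q[:,2]>.054)&(q[:,2]<.064)]
ys=np.arange(-.11,.121,.01);f=[];b=[]
for y in ys:
    s=q[abs(q[:,1]-y)<.004]; f.append(np.percentile(s[:,0],1));b.append(np.percentile(s[:,0],99))
print(np.polyfit(ys,f,1),np.polyfit(ys,b,1)); 
_,h=blade(d,.024)
E
```

```text
turn [ 0.   -0.    5.52] rows>= 6 shift [ 2.249 -9.069  0.022] rows>= 10
turn [-0.  0.  0.] rows>= 1 shift [-1.302 -6.863  2.5  ] rows>= 7
[0.01978977 0.54666389] [0.02273913 0.67016316]
blade p 0.91 handle c [0.427  0.3695] size [0.0196 0.1001] yaw -0.1309 topz 0.0266 tip t 0.105 all [-0.054  0.107]
```

Call:
jog_arm --commands '[0,0,0,0,0,0.92,85,0,0,0,0,0,0.92,85,0,0,0,0,0,0.92,85,0,0,0,0,0,0.92,85,0,0,0,0,0,0.92,85,0,0,0,0,0,0.92,85,0.225,-0.907,0,0,0,0,60,0.225,-0.907,0,0,0,0,60,0.225,-0.907,0,0,0,0,60,0.225,-0.907,0,0,0,0,60,0.225,-0.907,0,0,0,0,60,0.225,-0.907,0,0,0,0,60,0.225,-0.907,0,0,0,0,60,0.225,-0.907,0,0,0,0,60,0.225,-0.907,0,0,0,0,60,0.225,-0.907,0,0,0,0,60]'

```text
t: 3.55
tool_pos: [0.4607, -0.0482, 0.2317]
tool_rot: [3.134, -0.211, 0.002]
contact_force: [0.2, -1.0, 0.9]
opening: 0.06
grip_force: 0.0
```

Call:
jog_arm --commands '[-0.186,-0.98,0.3,0,0,0,60,-0.186,-0.98,0.3,0,0,0,60,-0.186,-0.98,0.3,0,0,0,60,-0.186,-0.98,0.3,0,0,0,60,-0.186,-0.98,0.3,0,0,0,60,-0.186,-0.98,0.4,0,0,0,60,-0.186,-0.98,0.4,0,0,0,60,0,0,0,0,0,0,60,0,0,0,0,0,0,60]'

```text
t: 4.68
tool_pos: [0.4381, 0.3646, 0.0949]
tool_rot: [3.134, -0.21, 0.0]
contact_force: [1.1, 0.2, 0.6]
opening: 0.0599
grip_force: 0.0
```

```bash
python3 - <<'E'
from h import *
o=obs();print(np.round(o['q'],2))
d=shot('top');blade(d,.024);print(tins(d))
plan([.437,.3682,.006],down(-.131))
E
```

```text
{'t': 4.675, 'q': [0.5637, 0.0467, 1.8566, -0.0005, 1.2385, 2.2683], 'tool_pos': [0.4381, 0.3646, 0.0949], 'tool_rot': [3.1341, -0.2098, 0.0001], 'contact_force': [1.1484, 0.2135, 0.6275], 'opening': 0.0599, 'grip_force': 0.0}
[ 0.56  0.05  1.86 -0.    1.24  2.27]
blade p 0.97 handle c [0.4215 0.3652] size [0.0834 0.0821] yaw -0.1263 topz 0.0261 tip t 0.107 all [-0.05   0.108]
[(0.65, [0.415, -0.3443, 0.0422]), (0.55, [0.5194, -0.2268, 0.0428])]
turn [-0.01 -0.02 -0.05] rows>= 1 shift [-0.042 -0.067  1.5  ] rows>= 2
```

Call:
jog_arm --commands '[-0.04,-0.07,0.4,0,0,-0.05,60,0,0,0.4,0,0,0,60,0,0,0.3,0,0,0,60,0,0,0.2,0,0,0,60,0,0,0.17,0,0,0,60,0,0,0,0,0,0,60,0,0,0,0,0,0,60]'

```text
t: 5.7
tool_pos: [0.4367, 0.3695, 0.0072]
tool_rot: [-3.134, 0.203, -0.001]
contact_force: [-0.2, 0.3, 0.4]
opening: 0.06
grip_force: 0.0
```

Call:
jog_arm --commands '[0,0,0,0,0,0,15,0,0,0,0,0,0,10,0,0,0,0,0,0,10,0,0,0,0,0,0,10,0,0,0,0,0,0,10,0,0,0,0,0,0,10,0,0,0,0,0,0,10,0,0,0,0,0,0,10]' --newtons 100

```text
t: 6.7
tool_pos: [0.4368, 0.3696, 0.0074]
tool_rot: [-3.134, 0.203, -0.002]
contact_force: [-0.8, -0.0, 4.8]
opening: 0.0175
grip_force: 99.1
```

Call:
jog_arm --commands '[0,0,-0.3,0,0,0,10,0,0,-0.5,0,0,0,10,0,0,-0.5,0,0,0,10,0,0,-0.5,0,0,0,10,0,0,0,0,0,0,10]'

```text
t: 7.32
tool_pos: [0.4379, 0.3702, 0.118]
tool_rot: [-3.131, 0.202, -0.008]
contact_force: [-0.3, 0.2, -1.1]
opening: 0.0177
grip_force: 98.4
```

```bash
python3 - <<'E'
from h import *
o=obs()
plan([.415,.009,.12],down(-.021))
E
```

```text
{'t': 7.325, 'q': [0.5722, 0.0238, 1.8383, -0.0, 1.2733, 2.2721], 'tool_pos': [0.4379, 0.3702, 0.118], 'tool_rot': [-3.1314, 0.2025, -0.0079], 'contact_force': [-0.2531, 0.2145, -1.0823], 'opening': 0.0177, 'grip_force': 98.3967}
turn [-0.04 -0.05 -1.08] rows>= 2 shift [-0.255  6.027 -0.034] rows>= 7
```

Call:
jog_arm --commands '[0,0,0,0,0,-0.54,10,0,0,0,0,0,-0.54,10,-0.04,0.85,0,0,0,0,10,-0.04,0.85,0,0,0,0,10,-0.04,0.85,0,0,0,0,10,-0.04,0.85,0,0,0,0,10,-0.04,0.85,0,0,0,0,10,-0.04,0.85,0,0,0,0,10,-0.04,0.85,0,0,0,0,10,0,0,0,0,0,0,10,0,0,0,0,0,0,10]'

```text
t: 8.7
tool_pos: [0.4111, 0.013, 0.1134]
tool_rot: [-3.141, 0.034, 0.003]
contact_force: [0.8, 0.9, -0.7]
opening: 0.0179
grip_force: 98.5
```

```bash
python3 - <<'E'
from h import *
o=obs()
for c in ['top','scene']:
  d=shot(c,c+'1.png')
  r=nets.silhouettes(c,'blade')[0];p=d['P'][r['mask']];p=p[~np.isnan(p[:,0])]
  T=R.from_rotvec(o['tool_rot']).inv().apply(p-o['tool_pos'])
  s=T[(T[:,0]>.045)&(T[:,0]<.11)&(abs(T[:,1])<.015)];print(c,r['p'],len(p),len(s),np.round(np.median(s,0),4),np.round(np.polyfit(s[:,0],s[:,2],1),3),np.round(np.polyfit(s[:,0],s[:,1],1),3),'xmax',T[:,0].max(),np.percentile(T[:,0],98))
plan([.415,.009,.0364],down(-.021))
cv2.imwrite('pics/c1.png',cv2.resize(cv2.imread('pics/scene1.png')[160:330,240:480],None,fx=3,fy=3))
E
```

```text
{'t': 8.7, 'q': [-0.1502, -0.3956, 2.2075, 0.0006, 1.3318, 1.4422], 'tool_pos': [0.4111, 0.013, 0.1134], 'tool_rot': [-3.1406, 0.0342, 0.0031], 'contact_force': [0.7969, 0.9423, -0.6848], 'opening': 0.0179, 'grip_force': 98.5149}
top 0.88 357 293 [ 0.071  -0.0003 -0.0086] [ 0.006 -0.009] [ 0.004 -0.001] xmax 0.09752889578513924 0.095612888882185
scene 0.96 426 137 [ 0.0733 -0.0009 -0.0095] [ 0.003 -0.01 ] [-0.023  0.001] xmax 0.09852541144699183 0.09506798507378106
turn [-0.    0.01  0.02] rows>= 1 shift [0.057 0.078 1.297] rows>= 2
```

View pics/c1.png

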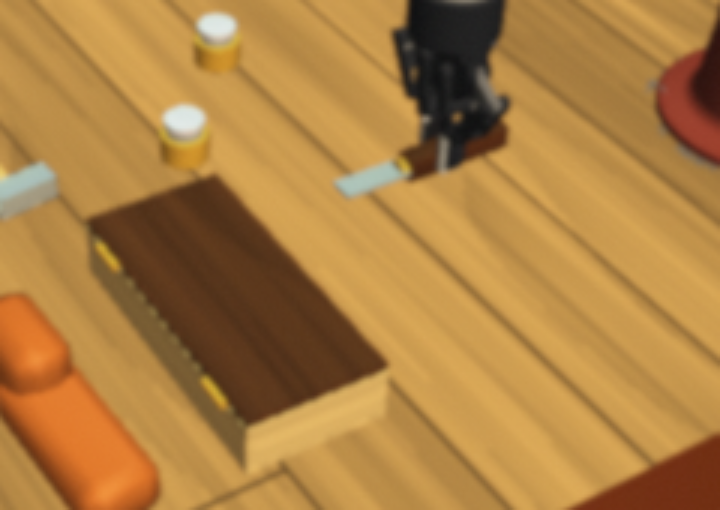

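Call:
jog_arm --commands '[0.06,0.08,0.3,0,0,0,10,0,0,0.3,0,0,0,10,0,0,0.3,0,0,0,10,0,0,0.2,0,0,0,10,0,0,0.17,0,0,0,10,0,0,0,0,0,0,10,0,0,0,0,0,0,10]'

```text
t: 9.78
tool_pos: [0.4158, 0.0077, 0.0389]
tool_rot: [3.141, -0.033, 0.001]
contact_force: [-0.2, 0.2, -0.9]
opening: 0.0181
grip_force: 98.5
```

```bash
python3 - <<'E'
from h import *
o=obs()
d=shot('scene')
r=nets.silhouettes('scene','blade')[0];p=d['P'][r['mask']];p=p[~np.isnan(p[:,0])]
T=R.from_rotvec(o['tool_rot']).inv().apply(p-o['tool_pos'])
m=(T[:,0]>.045)&(T[:,0]<.11)&(abs(T[:,1])<.015);print('steel top world z',np.median(p[m],0), 'xmax',p[:,0].max())
r=nets.silhouettes('scene','lid')[0];p=d['P'][r['mask']];p=p[~np.isnan(p[:,0])];print('lid top',np.median(p[p[:,2]>.052],0))
plan([.475,.0085,.0362],down(-.021))
E
```

```text
{'t': 9.775, 'q': [-0.1608, -0.2662, 2.2471, 0.0, 1.1597, 1.4311], 'tool_pos': [0.4158, 0.0077, 0.0389], 'tool_rot': [3.1413, -0.0332, 0.0015], 'contact_force': [-0.2441, 0.1785, -0.8547], 'opening': 0.0181, 'grip_force': 98.5326}
steel top world z [0.4870131  0.00649621 0.04790441] xmax 0.5149859204823252
lid top [0.61037106 0.02044833 0.05826672]
turn [ 0.   -0.01 -0.  ] rows>= 1 shift [ 0.984 -0.035  0.048] rows>= 1
```

Call:
jog_arm --commands '[0,0,0.05,0,0,0,10,0,0,0,0,0,0,10,0.25,-0.01,0,0,0,0,10,0.2,-0.01,0,0,0,0,10,0.15,0,0,0,0,0,10,0.15,0,0,0,0,0,10,0,0,0,0,0,0,10]'

```text
t: 10.8
tool_pos: [0.4609, 0.0079, 0.0355]
tool_rot: [3.141, -0.033, 0.0]
contact_force: [-0.1, -0.3, -0.9]
opening: 0.0176
grip_force: 98.5
```

Call:
jog_arm --commands '[0.1,0,0,0,0,0,10,0.1,0,0,0,0,0,10,0,0,0,0,0,0,10,0,0,0,0,0,0,10]'

```text
t: 11.3
tool_pos: [0.4723, 0.0078, 0.0353]
tool_rot: [-3.141, 0.033, 0.0]
contact_force: [0.5, -0.2, -0.7]
opening: 0.0176
grip_force: 98.5
```

Call:
jog_arm --commands '[0,0,0.065,0,0.5,0,10,0,0,0.065,0,0.5,0,10,0,0,0.06,0,0.5,0,10,0,0,0,0,0,0,10,0,0,0,0,0,0,10]'

```text
t: 11.92
tool_pos: [0.4732, 0.0077, 0.0244]
tool_rot: [3.131, -0.033, 0.235]
contact_force: [0.6, -0.5, -0.6]
opening: 0.0179
grip_force: 98.5
```

```bash
cat >> h.py <<'E'
def lidang(cam='scene',fn=None):
    d=shot(cam,fn);r=nets.silhouettes(cam,'lid')[0];p=d['P'][r['mask']];p=p[~np.isnan(p[:,0])];c=np.median(p,0);p=p[np.linalg.norm(p-c,axis=1)<.16]
    n=np.linalg.svd(p-p.mean(0),full_matrices=False)[2][2];n*=np.sign(n[2]);print('lid p',round(r['p'],2),'normal',np.round(n,3),'ang',np.round(np.arctan2(n[0],n[2]),3),'lo',np.round(np.percentile(p,2,axis=0),3),'hi',np.round(np.percentile(p,98,axis=0),3))
def world(dx,dy,dz,o=None):
    o=o or ctrl.get_obs();print('tool shift units',np.round(R.from_rotvec(o['tool_rot']).inv().apply([dx,dy,dz])/.06,3))
E
python3 - <<'E'
from h import *
o=obs();lidang('scene');lidang('top');world(0,0,.01);world(.01,0,0)
E
```

```text
{'t': 11.925, 'q': [-0.1529, -0.1866, 2.2169, 0.0238, 0.9627, 1.4269], 'tool_pos': [0.4732, 0.0077, 0.0244], 'tool_rot': [3.1309, -0.0333, 0.2352], 'contact_force': [0.6149, -0.4979, -0.6141], 'opening': 0.0179, 'grip_force': 98.5166}
lid p 0.72 normal [0.003 0.018 1.   ] ang 0.003 lo [ 0.502 -0.247  0.035] hi [ 0.535 -0.208  0.047]
lid p 0.78 normal [0.001 0.    1.   ] ang 0.001 lo [ 0.548 -0.123  0.055] hi [0.669 0.135 0.062]
tool shift units [ 0.025  0.    -0.165]
tool shift units [ 0.165 -0.004  0.025]
```

Call:
jog_arm --commands '[0,0,0.065,0,0.5,0,10,0,0,0,0,0,0,10,0.02,0,-0.08,0,0,0,10,0.02,0,-0.08,0,0,0,10,0.02,0,-0.08,0,0,0,10,0.02,0,-0.08,0,0,0,10,0,0,0,0,0,0,10]'

```text
t: 13.0
tool_pos: [0.4748, 0.0077, 0.0406]
tool_rot: [3.123, -0.033, 0.315]
contact_force: [-0.6, 1.4, -2.5]
opening: 0.0176
grip_force: 98.3
```

```bash
python3 - <<'E'
from h import *
o=obs();lidang('top','t2.png');world(0,0,.01);world(.01,0,0)
E
```

```text
{'t': 13.0, 'q': [-0.1568, -0.2486, 2.2408, 0.0331, 0.9505, 1.4185], 'tool_pos': [0.4748, 0.0077, 0.0406], 'tool_rot': [3.1234, -0.033, 0.3148], 'contact_force': [-0.5785, 1.3756, -2.4574], 'opening': 0.0176, 'grip_force': 98.2622}
lid p 0.79 normal [ 0.169 -0.003  0.986] ang 0.17 lo [ 0.551 -0.123  0.058] hi [0.671 0.135 0.08 ]
tool shift units [ 0.033  0.    -0.163]
tool shift units [ 0.163 -0.004  0.033]
```

Call:
jog_arm --commands '[0.087,0,-0.152,0,0,0,10,0.087,0,-0.152,0,0,0,10,0.087,0,-0.152,0,0,0,10,0.124,0,-0.111,0,0,0,10,0.124,0,-0.111,0,0,0,10,0.124,0,-0.111,0,0,0,10,0.155,0,-0.065,0,0,0,10,0.155,0,-0.065,0,0,0,10,0.155,0,-0.065,0,0,0,10,0.163,0,-0.021,0,0,0,10,0.163,0,-0.021,0,0,0,10,0.163,0,-0.021,0,0,0,10,0,0,0,0,0,0,10]'

```text
t: 14.72
tool_pos: [0.5567, 0.0058, 0.1212]
tool_rot: [3.123, -0.033, 0.317]
contact_force: [-0.2, 0.0, -0.4]
opening: 0.0178
grip_force: 98.5
```

```bash
python3 - <<'E'
from h import *
o=obs();lidang('top','t3.png');lidang('scene','s3.png');world(0,0,.01);world(.01,0,0)
E
```

```text
{'t': 14.725, 'q': [-0.1347, -0.1475, 2.006, 0.0256, 1.082, 1.4476], 'tool_pos': [0.5567, 0.0058, 0.1212], 'tool_rot': [3.1231, -0.0332, 0.3173], 'contact_force': [-0.2084, 0.0285, -0.4386], 'opening': 0.0178, 'grip_force': 98.5121}
lid p 0.96 normal [ 0.978 -0.022  0.206] ang 1.363 lo [ 0.646 -0.118  0.051] hi [0.676 0.132 0.177]
lid p 0.69 normal [ 0.988 -0.019  0.152] ang 1.418 lo [ 0.647 -0.123  0.054] hi [0.678 0.138 0.176]
tool shift units [ 0.033  0.    -0.163]
tool shift units [ 0.163 -0.004  0.033]
```

View pics/s3.png

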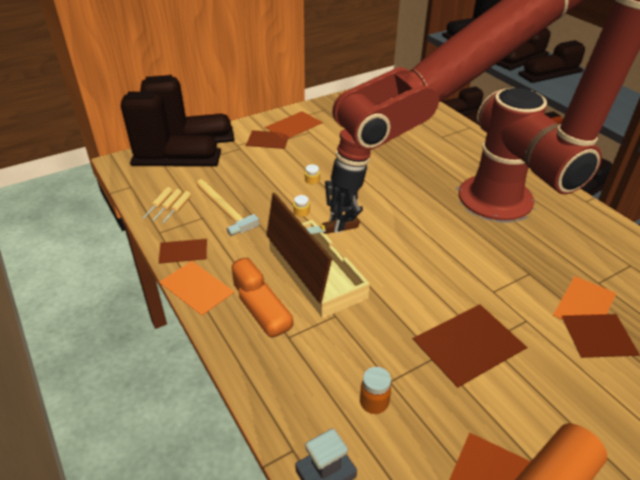

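The lid stands nearly upright (290,250), still leaning a little toward the front. I'll push it a bit further.

Call:
jog_arm --commands '[0.16,0,0.03,0,0,0,10,0.16,0,0.03,0,0,0,10,0.1,0,0.02,0,0,0,10,0.08,0,0.02,0,0,0,10,0,0,0,0,0,0,10]'

```text
t: 15.55
tool_pos: [0.5864, 0.0053, 0.1205]
tool_rot: [3.123, -0.033, 0.315]
contact_force: [-0.3, 0.1, -0.1]
opening: 0.0178
grip_force: 98.6
```

```bash
python3 - <<'E'
from h import *
o=obs();lidang('top');lidang('scene')
E
```

```text
{'t': 15.55, 'q': [-0.1281, -0.0709, 1.9368, 0.0241, 1.0762, 1.4547], 'tool_pos': [0.5864, 0.0053, 0.1205], 'tool_rot': [3.1234, -0.0331, 0.3145], 'contact_force': [-0.3145, 0.1196, -0.1035], 'opening': 0.0178, 'grip_force': 98.619}
lid p 0.62 normal [-0.992  0.021  0.127] ang -1.443 lo [ 0.672 -0.125  0.059] hi [0.693 0.133 0.177]
lid p 0.58 normal [-0.992  0.02   0.123] ang -1.447 lo [ 0.676 -0.123  0.052] hi [0.693 0.139 0.177]
```

Call:
jog_arm --commands '[-0.5,0,-0.3,0,0,0,10,-0.7,0,-0.3,0,0,0,10,-0.6,0,-0.3,0,0,0,10,-0.6,0,0,0,-0.7,0,10,-0.1,0,0,0,-0.7,0,10,0,0,0,0,-0.6,0,10,0,0,0,0,0,0,10]'

```text
t: 16.62
tool_pos: [0.4286, 0.0086, 0.1443]
tool_rot: [3.141, -0.033, 0.002]
contact_force: [-0.6, 0.7, -0.9]
opening: 0.0178
grip_force: 98.6
```

```bash
python3 - <<'E'
from h import *
o=obs();plan([.42,.3675,.06],down(-.021))
E
```

```text
{'t': 16.625, 'q': [-0.154, -0.3812, 2.1435, 0.0001, 1.3782, 1.438], 'tool_pos': [0.4286, 0.0086, 0.1443], 'tool_rot': [3.1413, -0.0333, 0.0017], 'contact_force': [-0.5933, 0.7087, -0.8939], 'opening': 0.0178, 'grip_force': 98.5532}
turn [ 0.   -0.01 -0.  ] rows>= 1 shift [-0.269 -5.977  1.405] rows>= 6
```

Call:
jog_arm --commands '[-0.2,-0.8,0,0,0,0,10,-0.07,-0.9,0,0,0,0,10,0,-0.9,0,0,0,0,10,0,-0.9,0,0,0,0,10,0,-0.9,0.3,0,0,0,10,0,-0.9,0.4,0,0,0,10,0,-0.67,0.4,0,0,0,10,0,0,0.3,0,0,0,10,0,0,0,0,0,0,10,0,0,0,0,0,0,10]'

```text
t: 17.88
tool_pos: [0.4199, 0.3664, 0.0608]
tool_rot: [-3.141, 0.035, -0.002]
contact_force: [0.5, -0.2, -0.6]
opening: 0.0178
grip_force: 98.7
```

```bash
python3 - <<'E'
from h import *
o=obs();plan([.42,.3675,.0095],down(-.021))
E
```

```text
{'t': 17.875, 'q': [0.584, 0.0612, 1.9051, -0.0001, 1.1741, 2.1773], 'tool_pos': [0.4199, 0.3664, 0.0608], 'tool_rot': [-3.1408, 0.0352, -0.0017], 'contact_force': [0.4938, -0.187, -0.551], 'opening': 0.0178, 'grip_force': 98.6693}
turn [-0.01 -0.01 -0.01] rows>= 1 shift [ 0.001 -0.018  0.855] rows>= 1
```

Call:
jog_arm --commands '[0,0,0.25,0,0,0,10,0,0,0.25,0,0,0,10,0,0,0.2,0,0,0,10,0,0,0.1,0,0,0,10,0,0,0.05,0,0,0,10,0,0,0,0,0,0,10,0,0,0,0,0,0,10]'

```text
t: 18.75
tool_pos: [0.4198, 0.3674, 0.0095]
tool_rot: [-3.141, 0.033, -0.001]
contact_force: [0.6, -0.0, -0.8]
opening: 0.0176
grip_force: 98.7
```

Call:
jog_arm --commands '[0,0,0.02,0,0,0,10,0,0,0.02,0,0,0,10,0,0,0,0,0,0,10]'

```text
t: 19.12
tool_pos: [0.4197, 0.3674, 0.0074]
tool_rot: [-3.141, 0.033, -0.001]
contact_force: [-2.3, -0.9, 4.5]
opening: 0.0178
grip_force: 99.5
```

Call:
jog_arm --commands '[0,0,0,0,0,0,30,0,0,0,0,0,0,60,0,0,0,0,0,0,60,0,0,0,0,0,0,60,0,0,-0.5,0,0,0,60,0,0,-0.9,0,0,0,60,0,0,-0.9,0,0,0,60,0,0,-0.9,0,0,0,60]'

```text
t: 20.12
tool_pos: [0.4192, 0.367, 0.2003]
tool_rot: [-3.141, 0.033, -0.0]
contact_force: [0.8, 0.9, -0.4]
opening: 0.0599
grip_force: 0.0
```

```bash
python3 - <<'E'
from h import *
o=obs()
d=shot('top');blade(d,.024);print(tins(d))
plan([.42,.15,.21],down(-.021))
plan([.5194,-.2265,.1],down(-.021))
plan([.415,-.344,.1],down(-.021))
E
```

```text
{'t': 20.125, 'q': [0.5855, -0.088, 1.804, 0.0, 1.4255, 2.1774], 'tool_pos': [0.4192, 0.367, 0.2003], 'tool_rot': [-3.1414, 0.0332, -0.0001], 'contact_force': [0.8034, 0.9044, -0.3681], 'opening': 0.0599, 'grip_force': 0.0}
blade p 0.9 handle c [0.4127 0.3672] size [0.1024 0.0198] yaw -0.0137 topz 0.0264 tip t 0.108 all [-0.053  0.11 ]
[(0.87, [0.4152, -0.3439, 0.0423]), (0.56, [0.5189, -0.227, 0.0428])]
turn [-0.05 -0.07 -0.  ] rows>= 1 shift [ 0.052  3.642 -0.11 ] rows>= 4
turn [-0.05 -0.07 -0.  ] rows>= 1 shift [1.84  9.88  1.724] rows>= 10
turn [-0.05 -0.07 -0.  ] rows>= 1 shift [ 0.141 11.875  1.724] rows>= 12
```

Call:
jog_arm --commands '[0,0.9,0,0,0,0,0,0,0.9,0,0,0,0,0,0,0.9,0,0,0,0,0,0,0.9,0,0,0,0,0,0,0.9,0,0,0,0,0,0,0.9,0,0,0,0,0,0.3,0.9,0,0,0,0,0,0.4,0.9,0,0,0,0,0,0.4,0.9,0.4,0,0,0,0,0.4,0.9,0.6,0,0,0,0,0.34,0.88,0.7,0,0,0,0,0,0,0,0,0,0,0,0,0,0,0,0,0,0]'

```text
t: 21.9
tool_pos: [0.5116, -0.2149, 0.104]
tool_rot: [-3.14, 0.034, 0.004]
contact_force: [0.2, -0.7, 0.1]
opening: -0.0003
grip_force: 0.0
```

```bash
python3 - <<'E'
from h import *
o=obs()
d=shot('top');print(tins(d))
plan([.5192,-.2267,.05],down(-.021))
E
```

```text
{'t': 21.9, 'q': [-0.5319, 0.0021, 1.8855, 0.0003, 1.2568, 1.0603], 'tool_pos': [0.5116, -0.2149, 0.104], 'tool_rot': [-3.1398, 0.0338, 0.0036], 'contact_force': [0.1809, -0.6933, 0.0919], 'opening': -0.0003, 'grip_force': 0.0}
[]
turn [ 0.01 -0.01  0.01] rows>= 1 shift [0.114 0.197 0.938] rows>= 1
```

Call:
jog_arm --commands '[0.11,0.2,0.3,0,0,0,0,0,0,0.3,0,0,0,0,0,0,0.2,0,0,0,0,0,0,0.1,0,0,0,0,0,0,0,0,0,0,0,0,0,0,0,0,0,0]'

```text
t: 22.75
tool_pos: [0.5191, -0.2278, 0.0519]
tool_rot: [3.141, -0.033, 0.001]
contact_force: [0.1, 0.1, -0.5]
opening: 0.0001
grip_force: 0.0
```

Call:
jog_arm --commands '[0,0,0.04,0,0,0,0,0,0,0.03,0,0,0,0,0,0,0.03,0,0,0,0,0,0,0.03,0,0,0,0,0,0,0,0,0,0,0]'

```text
t: 23.38
tool_pos: [0.5187, -0.2276, 0.0434]
tool_rot: [-3.141, 0.033, 0.0]
contact_force: [0.1, -0.2, -0.1]
opening: -0.0002
grip_force: 0.0
```

Call:
jog_arm --commands '[0,0,0.025,0,0,0,0,0,0,0.025,0,0,0,0,0,0,0.025,0,0,0,0,0,0,0.02,0,0,0,0,0,0,0,0,0,0,0]'

```text
t: 24.0
tool_pos: [0.5188, -0.2277, 0.0377]
tool_rot: [3.141, -0.033, 0.0]
contact_force: [-1.4, -0.1, 2.4]
opening: -0.0004
grip_force: 1.4
```

Call:
jog_arm --commands '[0,0,0.02,0,0,0,0,0,0,0.015,0,0,0,0,0,0,0,0,0,0,0]'

```text
t: 24.38
tool_pos: [0.5189, -0.2277, 0.0369]
tool_rot: [-3.141, 0.033, 0.001]
contact_force: [-3.4, 1.7, 10.7]
opening: 0.0
grip_force: 5.2
```

Call:
jog_arm --commands '[0,0,0.015,0,0,0,0,0,0,0,0,0,0,0]'

```text
t: 24.62
tool_pos: [0.519, -0.2278, 0.0369]
tool_rot: [-3.141, 0.033, 0.001]
contact_force: [-6.5, 4.2, 15.0]
opening: 0.0002
grip_force: 7.6
```

Call:
jog_arm --commands '[0,0,0.015,0,0,0,0,0,0,0,0,0,0,0]'

```text
t: 24.88
tool_pos: [0.5191, -0.2278, 0.0369]
tool_rot: [-3.141, 0.033, 0.001]
contact_force: [-8.1, 4.3, 19.7]
opening: 0.0002
grip_force: 10.0
```

Call:
jog_arm --commands '[0,0,-0.4,0,0,0,0,0,0,-0.5,0,0,0,0,-0.85,0.5,0,0,0,0,0,-0.85,0.5,0,0,0,0,0,0,0.9,0,0,0,0,0,0,0,0,0,0,0,0,0,0,0,0,0,0,0]'

```text
t: 25.75
tool_pos: [0.4142, -0.3392, 0.0874]
tool_rot: [-3.141, 0.034, 0.001]
contact_force: [-0.0, 0.6, -0.2]
opening: 0.0001
grip_force: 0.0
```

```bash
python3 - <<'E'
from h import *
o=obs()
d=shot('top');print(tins(d))
plan([.4152,-.344,.048],down(-.021))
E
```

```text
{'t': 25.75, 'q': [-0.8254, -0.0249, 1.9426, 0.0003, 1.2247, 0.7671], 'tool_pos': [0.4142, -0.3392, 0.0874], 'tool_rot': [-3.1406, 0.0342, 0.0005], 'contact_force': [-0.012, 0.5787, -0.211], 'opening': 0.0001, 'grip_force': 0.0}
[(0.71, [0.5187, -0.227, 0.0366]), (0.65, [0.4283, -0.3429, 0.0422])]
turn [-0.01  0.    0.01] rows>= 1 shift [0.013 0.092 0.658] rows>= 1
```

Call:
jog_arm --commands '[0.01,0.09,0.3,0,0,0,0,0,0,0.3,0,0,0,0,0,0,0.08,0,0,0,0,0,0,0.03,0,0,0,0,0,0,0.03,0,0,0,0,0,0,0.02,0,0,0,0,0,0,0,0,0,0,0]'

```text
t: 26.72
tool_pos: [0.4151, -0.3451, 0.0428]
tool_rot: [3.141, -0.033, 0.001]
contact_force: [-0.8, 0.0, 1.3]
opening: -0.0001
grip_force: 0.4
```

Call:
jog_arm --commands '[0,0,0.025,0,0,0,0,0,0,0.025,0,0,0,0,0,0,0.02,0,0,0,0,0,0,0.02,0,0,0,0,0,0,0,0,0,0,0]'

```text
t: 27.35
tool_pos: [0.4151, -0.3451, 0.037]
tool_rot: [3.141, -0.033, 0.001]
contact_force: [0.4, -0.4, 3.4]
opening: -0.0001
grip_force: 1.5
```

Call:
jog_arm --commands '[0,0,0.02,0,0,0,0,0,0,0.02,0,0,0,0,0,0,0.01,0,0,0,0,0,0,0,0,0,0,0]'

```text
t: 27.85
tool_pos: [0.4153, -0.3453, 0.0369]
tool_rot: [-3.141, 0.033, 0.001]
contact_force: [-5.7, 5.2, 19.7]
opening: -0.0001
grip_force: 10.0
```

Call:
jog_arm --commands '[0,0,0.015,0,0,0,0,0,0,0,0,0,0,0]'

```text
t: 28.1
tool_pos: [0.4153, -0.3454, 0.0368]
tool_rot: [-3.141, 0.033, 0.001]
contact_force: [-7.1, 8.2, 25.2]
opening: -0.0003
grip_force: 12.5
```

Call:
jog_arm --commands '[0,0,-0.4,0,0,0,30,0,0,-0.4,0,0,0,70,0,0,0,0,0,0,70,0,0,0,0,0,0,70,0,0,0,0,0,0,70]'

```text
t: 28.72
tool_pos: [0.414, -0.3439, 0.0792]
tool_rot: [-3.139, 0.033, 0.003]
contact_force: [0.3, -0.1, 0.2]
opening: 0.0699
grip_force: 0.0
```

```bash
python3 - <<'E'
from h import *
o=obs();d=shot('scene')
for r in nets.silhouettes('scene','tin0')[:2]:
    p=d['P'][r['mask']];c=p[(p[:,2]>.032)&(p[:,2]<.05)];print(r['p'],np.round(np.percentile(c,[3,50,97],axis=0),4).tolist())
plan([.4153,-.345,.007],down(-.021))
E
```

```text
{'t': 28.725, 'q': [-0.8316, -0.0057, 1.9389, 0.0, 1.2115, 0.7605], 'tool_pos': [0.414, -0.3439, 0.0792], 'tool_rot': [-3.1392, 0.0333, 0.0033], 'contact_force': [0.264, -0.0652, 0.1713], 'opening': 0.0699, 'grip_force': 0.0}
0.59 [[0.3977, -0.3633, 0.0322], [0.4141, -0.3436, 0.0368], [0.4304, -0.3251, 0.0401]]
0.58 [[0.5023, -0.2451, 0.0325], [0.5183, -0.2255, 0.0364], [0.5355, -0.2093, 0.0405]]
turn [-0.02  0.02 -0.  ] rows>= 1 shift [0.018 0.013 1.212] rows>= 2
```

Call:
jog_arm --commands '[0.01,0,0.3,0,0,0,70,0,0,0.3,0,0,0,70,0,0,0.3,0,0,0,70,0,0,0.2,0,0,0,70,0,0,0.1,0,0,0,70,0,0,0,0,0,0,70,0,0,0,0,0,0,40,0,0,0,0,0,0,40,0,0,0,0,0,0,40,0,0,0,0,0,0,40,0,0,0,0,0,0,40]' --newtons 50

```text
t: 30.2
tool_pos: [0.4162, -0.3456, 0.0103]
tool_rot: [3.14, -0.033, 0.003]
contact_force: [-0.3, 0.0, 5.4]
opening: 0.0439
grip_force: 51.5
```

Call:
jog_arm --commands '[0,0,-0.4,0,0,0,40,0,0,-0.6,0,0,0,40,0,0,-0.8,0,0,0,40,0,0,-0.4,0,0,0,40,0,0,0,0,0,0,40]'

```text
t: 30.82
tool_pos: [0.4162, -0.3457, 0.143]
tool_rot: [3.138, -0.033, 0.004]
contact_force: [-1.1, 1.1, -0.5]
opening: 0.0441
grip_force: 51.2
```

```bash
python3 - <<'E'
from h import *
o=obs()
Rc=R.from_euler('z',-.021);c=np.array([.6085,.0055,0])
for y in(-.05,.05): print(np.round(c+Rc.apply([0,y,0]),4))
plan([.6074,-.0445,.14],down(-.021))
lidang('top')
E
```

```text
{'t': 30.825, 'q': [-0.8307, -0.0792, 1.8946, -0.0, 1.3219, 0.7613], 'tool_pos': [0.4162, -0.3457, 0.143], 'tool_rot': [3.1383, -0.0332, 0.0044], 'contact_force': [-1.0627, 1.1236, -0.4611], 'opening': 0.0441, 'grip_force': 51.1759}
[ 0.6075 -0.0445  0.    ]
[0.6095 0.0555 0.    ]
turn [ 0.03 -0.03 -0.  ] rows>= 1 shift [ 3.08  -5.087  0.05 ] rows>= 6
lid p 0.73 normal [-0.992  0.021  0.126] ang -1.444 lo [ 0.672 -0.124  0.057] hi [0.693 0.132 0.177]
```

Call:
jog_arm --commands '[0.52,-0.86,0,0,0,0,40,0.52,-0.86,0,0,0,0,40,0.52,-0.86,0,0,0,0,40,0.52,-0.86,0,0,0,0,40,0.5,-0.82,0,0,0,0,40,0.5,-0.82,0,0,0,0,40,0,0,0,0,0,0,40,0,0,0,0,0,0,40]'

```text
t: 31.92
tool_pos: [0.6052, -0.0438, 0.1385]
tool_rot: [-3.141, 0.032, 0.007]
contact_force: [0.5, -0.1, -0.9]
opening: 0.0441
grip_force: 51.4
```

```bash
python3 - <<'E'
from h import *
o=obs();d=shot('top','t5.png');print(tins(d))
d=shot('scene','s5.png');cv2.imwrite('pics/c5.png',cv2.resize(d['image'][150:330,230:420,::-1],None,fx=3,fy=3))
plan([.6075,-.0445,.018],down(-.021))
E
```

```text
{'t': 31.925, 'q': [-0.1946, 0.0862, 1.7367, -0.0005, 1.3229, 1.3969], 'tool_pos': [0.6052, -0.0438, 0.1385], 'tool_rot': [-3.1411, 0.0324, 0.0066], 'contact_force': [0.473, -0.1153, -0.9453], 'opening': 0.0441, 'grip_force': 51.3542}
[(0.75, [0.5188, -0.2268, 0.0365])]
turn [-0.    0.02 -0.02] rows>= 1 shift [ 0.03  -0.01   2.034] rows>= 3
```

View pics/c5.png

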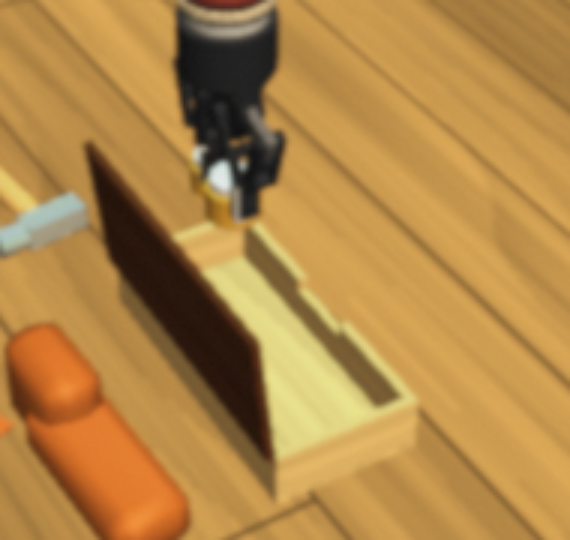

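The tin hangs upright between the fingers over the open case (crop 225,190). Next I'll lower it.

Call:
jog_arm --commands '[0.03,-0.01,0.4,0,0,0,40,0,0,0.5,0,0,0,40,0,0,0.5,0,0,0,40,0,0,0.3,0,0,0,40,0,0,0.2,0,0,0,40,0,0,0.1,0,0,0,40,0,0,0,0,0,0,40,0,0,0,0,0,0,40]'

```text
t: 33.08
tool_pos: [0.6093, -0.0436, 0.0221]
tool_rot: [3.141, -0.033, 0.003]
contact_force: [-0.3, -0.2, -1.0]
opening: 0.0443
grip_force: 51.4
```

Call:
jog_arm --commands '[0,0,0.02,0,0,0,40,0,0,0.02,0,0,0,40,0,0,0,0,0,0,40]'

```text
t: 33.45
tool_pos: [0.6084, -0.0434, 0.0186]
tool_rot: [-3.141, 0.033, 0.0]
contact_force: [-0.7, -0.0, -1.4]
opening: 0.0439
grip_force: 51.4
```

Call:
jog_arm --commands '[0,0,0.02,0,0,0,40,0,0,0.02,0,0,0,40,0,0,0,0,0,0,40]'

```text
t: 33.83
tool_pos: [0.6085, -0.0435, 0.0163]
tool_rot: [-3.141, 0.033, 0.0]
contact_force: [0.0, 0.4, -0.2]
opening: 0.0439
grip_force: 51.6
```

Call:
jog_arm --commands '[0,0,0,0,0,0,50,0,0,0,0,0,0,65,0,0,0,0,0,0,65,0,0,0,0,0,0,65,0,0,-0.4,0,0,0,65,0,0,-0.7,0,0,0,65,0,0,-0.9,0,0,0,65,0,0,0,0,0,0,70]'

```text
t: 34.83
tool_pos: [0.6123, -0.0441, 0.1429]
tool_rot: [3.139, -0.033, 0.018]
contact_force: [-0.8, -0.4, -0.1]
opening: 0.0699
grip_force: 0.0
```

```bash
python3 - <<'E'
from h import *
o=obs();d=shot('top');print(tins(d))
plan([.5189,-.2272,.14],down(-.021))
E
```

```text
{'t': 34.825, 'q': [-0.1932, 0.088, 1.727, 0.0, 1.315, 1.3987], 'tool_pos': [0.6123, -0.0441, 0.1429], 'tool_rot': [3.1393, -0.0331, 0.0179], 'contact_force': [-0.8409, -0.3546, -0.1054], 'opening': 0.0699, 'grip_force': 0.0}
[(0.9, [0.5196, -0.2274, 0.0364]), (0.79, [0.599, -0.0403, 0.0415])]
turn [ 0.   -0.02 -0.  ] rows>= 1 shift [-1.435  3.092 -0.048] rows>= 4
```

Call:
jog_arm --commands '[-0.36,0.78,0,0,0,0,70,-0.36,0.78,0,0,0,0,70,-0.36,0.77,0,0,0,0,70,-0.36,0.77,0,0,0,0,70,0,0,0.5,0,0,0,70,0,0,0.3,0,0,0,70,0,0,0,0,0,0,70,0,0,0,0,0,0,70]'

```text
t: 35.92
tool_pos: [0.5186, -0.2271, 0.0884]
tool_rot: [3.141, -0.031, 0.0]
contact_force: [0.2, 0.8, 0.5]
opening: 0.0699
grip_force: 0.0
```

```bash
python3 - <<'E'
from h import *
o=obs();d=shot('scene')
for r in nets.silhouettes('scene','tin0')[:3]:
    p=d['P'][r['mask']];c=p[(p[:,2]>.032)&(p[:,2]<.05)];print(r['p'],np.round(np.percentile(c,[3,50,97],axis=0),4).tolist())
plan([.519,-.2273,.009],down(-.021))
E
```

```text
{'t': 35.925, 'q': [-0.5442, 0.0457, 1.8696, 0.0, 1.2262, 1.0466], 'tool_pos': [0.5186, -0.2271, 0.0884], 'tool_rot': [3.1414, -0.0314, 0.0001], 'contact_force': [0.1827, 0.7681, 0.538], 'opening': 0.0699, 'grip_force': 0.0}
0.7 [[0.502, -0.2427, 0.0326], [0.5199, -0.2231, 0.0367], [0.5354, -0.2079, 0.0403]]
0.51 [[0.5882, -0.0584, 0.033], [0.6002, -0.039, 0.0416], [0.6115, -0.0226, 0.0465]]
turn [ 0.01 -0.02  0.01] rows>= 1 shift [-1.000e-03 -3.000e-03  1.339e+00] rows>= 2
```

Call:
jog_arm --commands '[0,0,0.3,0,0,0,70,0,0,0.3,0,0,0,70,0,0,0.3,0,0,0,70,0,0,0.3,0,0,0,70,0,0,0.13,0,0,0,70,0,0,0,0,0,0,70,0,0,0,0,0,0,40,0,0,0,0,0,0,40,0,0,0,0,0,0,40,0,0,0,0,0,0,40,0,0,0,0,0,0,40]' --newtons 50

```text
t: 37.4
tool_pos: [0.5191, -0.2282, 0.0097]
tool_rot: [3.14, -0.033, 0.003]
contact_force: [-0.5, 0.4, 5.0]
opening: 0.0441
grip_force: 51.5
```

Call:
jog_arm --commands '[0,0,-0.4,0,0,0,40,0,0,-0.6,0,0,0,40,0,0,-0.8,0,0,0,40,0,0,-0.4,0,0,0,40,0,0,0,0,0,0,40]'

```text
t: 38.02
tool_pos: [0.5191, -0.2281, 0.1424]
tool_rot: [3.139, -0.033, 0.005]
contact_force: [-0.4, 0.5, -0.9]
opening: 0.0442
grip_force: 51.2
```

```bash
python3 - <<'E'
from h import *
o=obs();d=shot('top');print(tins(d))
plan([.6075,.0555,.14],down(-.021))
E
```

```text
{'t': 38.025, 'q': [-0.5453, -0.0157, 1.8345, 0.0001, 1.3188, 1.0466], 'tool_pos': [0.5191, -0.2281, 0.1424], 'tool_rot': [3.1395, -0.0332, 0.0054], 'contact_force': [-0.3881, 0.4566, -0.9234], 'opening': 0.0442, 'grip_force': 51.1921}
[(0.68, [0.6071, -0.0419, 0.0418])]
turn [-0.01  0.02 -0.  ] rows>= 1 shift [ 1.405 -4.74  -0.021] rows>= 5
```

Call:
jog_arm --commands '[0.24,-0.79,0,0,0,0,40,0.24,-0.79,0,0,0,0,40,0.24,-0.79,0,0,0,0,40,0.23,-0.79,0,0,0,0,40,0.23,-0.79,0,0,0,0,40,0.23,-0.79,0,0,0,0,40,0,0,0,0,0,0,40,0,0,0,0,0,0,40]'

```text
t: 39.12
tool_pos: [0.6074, 0.0548, 0.138]
tool_rot: [3.141, -0.033, -0.006]
contact_force: [0.1, -0.3, -1.3]
opening: 0.0444
grip_force: 51.4
```

Call:
jog_arm --commands '[0,0,0.4,0,0,0,40,0,0,0.5,0,0,0,40,0,0,0.5,0,0,0,40,0,0,0.3,0,0,0,40,0,0,0.15,0,0,0,40,0,0,0.1,0,0,0,40,0,0,0,0,0,0,40,0,0,0,0,0,0,40]'

```text
t: 40.12
tool_pos: [0.6096, 0.055, 0.0245]
tool_rot: [3.141, -0.033, 0.003]
contact_force: [0.5, 0.3, -2.2]
opening: 0.0442
grip_force: 51.4
```

Call:
jog_arm --commands '[0,0,0.05,0,0,0,40,0,0,0.03,0,0,0,40,0,0,0.03,0,0,0,40,0,0,0.02,0,0,0,40,0,0,0,0,0,0,40,0,0,0,0,0,0,40]'

```text
t: 40.88
tool_pos: [0.6088, 0.055, 0.0158]
tool_rot: [-3.141, 0.033, -0.0]
contact_force: [-0.4, 0.1, 1.1]
opening: 0.0443
grip_force: 51.7
```

Call:
jog_arm --commands '[0,0,0,0,0,0,50,0,0,0,0,0,0,65,0,0,0,0,0,0,65,0,0,0,0,0,0,65,0,0,-0.4,0,0,0,65,0,0,-0.7,0,0,0,65,0,0,-0.9,0,0,0,65,0,0,-0.9,0,0,0,20,0,0,-0.9,0,0,0,0,-0.9,0,0,0,0,0,0,-0.9,0,0,0,0,0,0,-0.9,0,0,0,0,0,0]'

```text
t: 42.38
tool_pos: [0.4453, 0.0584, 0.2437]
tool_rot: [3.141, -0.033, 0.0]
contact_force: [0.7, -0.5, 0.4]
opening: -0.0002
grip_force: 0.0
```

```bash
python3 - <<'E'
from h import *
o=obs();d=shot('top','t6.png');print(tins(d));blade(d,.024);lidang('top')
d=shot('scene')
cv2.imwrite('pics/c6.png',np.hstack([cv2.resize(cv2.imread('pics/t6.png')[180:290,120:480],(720,220))]))
cv2.imwrite('pics/d6.png',cv2.resize(d['image'][150:330,230:420,::-1],None,fx=3,fy=3))
E
```

```text
{'t': 42.375, 'q': [-0.0356, -0.3974, 1.9883, 0.0, 1.5504, 1.5564], 'tool_pos': [0.4453, 0.0584, 0.2437], 'tool_rot': [3.1414, -0.0334, 0.0004], 'contact_force': [0.6567, -0.5227, 0.3854], 'opening': -0.0002, 'grip_force': 0.0}
[(0.8, [0.6064, -0.0427, 0.0419]), (0.64, [0.6078, 0.055, 0.0418])]
blade p 0.71 handle c [0.4126 0.3669] size [0.02   0.1025] yaw -0.0138 topz 0.0264 tip t 0.107 all [-0.048  0.109]
lid p 0.77 normal [-0.996  0.019  0.084] ang -1.487 lo [ 0.671 -0.125  0.054] hi [0.694 0.133 0.177]
```

View pics/d6.png

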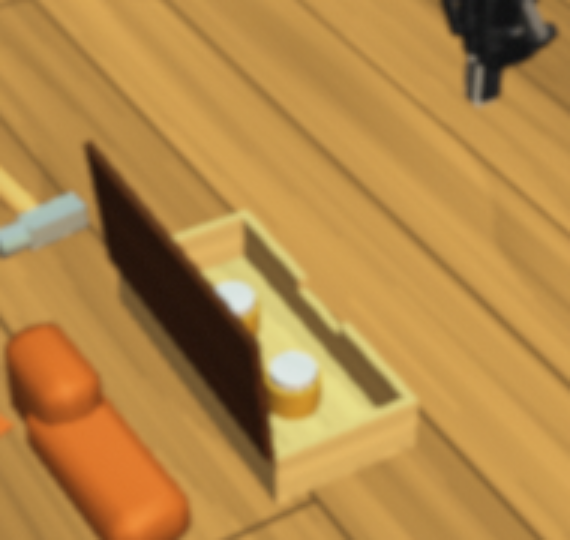

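View pics/t6.png

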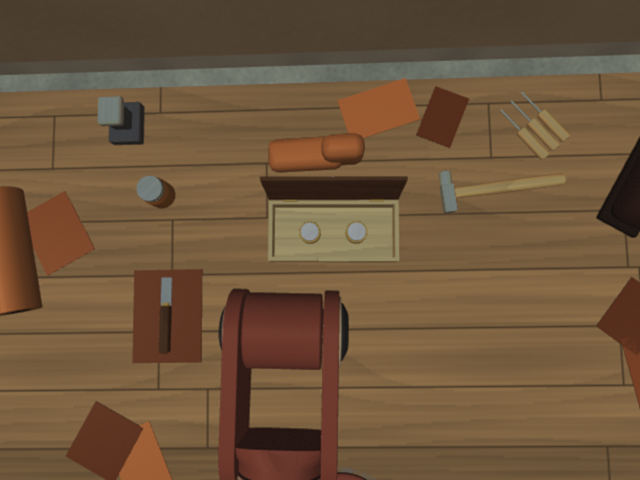

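Both tins stand upright in the case (310,232) and (357,232), the blade lies on its mat (165,315), and nothing else has moved. I'll go behind the lid now.

Call:
jog_arm --commands '[0.4,0.3,-0.3,0,0,0,0,0.85,0.3,0,0,0,0,0,0.85,0.2,0,0,0,0,0,0.85,0.1,0,0,0,0,0,0.85,0,0,0,0,0,0,0.85,0,0,0,0,0,0,0.3,0,0,0,0,0,0,0,0,0,0,0,0,0,0,0,0,0,0,0,0]'

```text
t: 43.8
tool_pos: [0.7427, -0.002, 0.2609]
tool_rot: [-3.141, 0.033, 0.002]
contact_force: [-0.2, 0.5, 0.3]
opening: -0.0
grip_force: 0.0
```

```bash
python3 - <<'E'
from h import *
o=obs();plan([.738,.004,.145],down(-.021))
E
```

```text
{'t': 43.8, 'q': [-0.1028, 0.3113, 1.2722, -0.0, 1.5591, 1.4893], 'tool_pos': [0.7427, -0.002, 0.2609], 'tool_rot': [-3.1413, 0.0335, 0.0017], 'contact_force': [-0.2392, 0.4883, 0.3181], 'opening': -0.0, 'grip_force': 0.0}
turn [-0.    0.01 -0.  ] rows>= 1 shift [-0.08  -0.098  1.932] rows>= 2
```

Call:
jog_arm --commands '[-0.08,-0.1,0.4,0,0,0,0,0,0,0.5,0,0,0,0,0,0,0.5,0,0,0,0,0,0,0.37,0,0,0,0,0,0,0,0,0,0,0,0,0,0,0,0,0,0]'

```text
t: 44.55
tool_pos: [0.7386, 0.0041, 0.1571]
tool_rot: [3.141, -0.033, 0.004]
contact_force: [-0.8, -0.9, 0.5]
opening: -0.0001
grip_force: 0.0
```

Call:
jog_arm --commands '[-0.2,0,0,0,0,0,0,-0.2,0,0,0,0,0,0,-0.2,0,0,0,0,0,0,-0.2,0,0,0,0,0,0,-0.2,0,0,0,0,0,0,-0.1,0,0,0,0,0,0,0,0,0,0,0,0,0]'

```text
t: 45.42
tool_pos: [0.6711, 0.0056, 0.1552]
tool_rot: [-3.141, 0.033, 0.002]
contact_force: [0.8, -0.3, -0.3]
opening: -0.0001
grip_force: 0.1
```

```bash
python3 - <<'E'
from h import *
o=obs();lidang('top');lidang('scene')
E
```

```text
{'t': 45.425, 'q': [-0.1024, 0.214, 1.5656, -0.0001, 1.3634, 1.4897], 'tool_pos': [0.6711, 0.0056, 0.1552], 'tool_rot': [-3.1414, 0.0334, 0.0022], 'contact_force': [0.8314, -0.3071, -0.2881], 'opening': -0.0001, 'grip_force': 0.1146}
lid p 0.55 normal [ 0.998 -0.02   0.068] ang 1.503 lo [ 0.65  -0.125  0.133] hi [0.659 0.135 0.178]
lid p 0.6 normal [ 0.987 -0.018  0.158] ang 1.413 lo [ 0.656 -0.111  0.055] hi [0.678 0.139 0.176]
```

Call:
jog_arm --commands '[-0.16,0,0.045,0,0,0,0,-0.16,0,0.045,0,0,0,0,-0.16,0,0.045,0,0,0,0,-0.15,0,0.09,0,0,0,0,-0.15,0,0.09,0,0,0,0,-0.15,0,0.09,0,0,0,0,-0.117,0,0.133,0,0,0,0,-0.117,0,0.133,0,0,0,0,-0.117,0,0.133,0,0,0,0,-0.06,0,0.128,0,0,0,0,-0.06,0,0.128,0,0,0,0,-0.06,0,0.128,0,0,0,0,0,0,0,0,0,0,0]'

```text
t: 47.25
tool_pos: [0.5834, 0.0076, 0.0829]
tool_rot: [-3.141, 0.033, 0.003]
contact_force: [0.5, -0.4, 0.0]
opening: -0.0003
grip_force: 0.0
```

```bash
python3 - <<'E'
from h import *
o=obs();lidang('top');lidang('scene')
E
```

```text
{'t': 47.25, 'q': [-0.1146, 0.0933, 1.8295, 0.0, 1.2208, 1.4774], 'tool_pos': [0.5834, 0.0076, 0.0829], 'tool_rot': [-3.1412, 0.0333, 0.0031], 'contact_force': [0.4523, -0.4261, 0.028], 'opening': -0.0003, 'grip_force': 0.0}
lid p 0.75 normal [ 0.237 -0.006  0.971] ang 0.24 lo [ 0.551 -0.126  0.059] hi [0.668 0.132 0.089]
lid p 0.78 normal [ 0.226 -0.003  0.974] ang 0.228 lo [ 0.555 -0.119  0.056] hi [0.671 0.139 0.088]
```

Now I'll go straight down to shut it (24 mm), then press.

Call:
jog_arm --commands '[-0.03,0,0.1,0,0,0,0,-0.03,0,0.1,0,0,0,0,-0.03,0,0.1,0,0,0,0,0,0,0.06,0,0,0,0,0,0,0.04,0,0,0,0,0,0,0,0,0,0,0]'

```text
t: 48.2
tool_pos: [0.5786, 0.0076, 0.0597]
tool_rot: [-3.141, 0.033, 0.001]
contact_force: [0.5, 0.0, 0.5]
opening: 0.0001
grip_force: 0.0
```

Call:
jog_arm --commands '[0,0,0.03,0,0,0,0,0,0,0.02,0,0,0,0,0,0,0,0,0,0,0]'

```text
t: 48.58
tool_pos: [0.579, 0.0076, 0.0585]
tool_rot: [3.141, -0.033, -0.001]
contact_force: [-3.8, 0.3, 7.0]
opening: 0.0004
grip_force: 3.6
```

Call:
jog_arm --commands '[0,0,0.02,0,0,0,0,0,0,0.02,0,0,0,0,0,0,0.02,0,0,0,0,0,0,0,0,0,0,0]'

```text
t: 49.08
tool_pos: [0.5791, 0.0076, 0.0583]
tool_rot: [3.141, -0.033, -0.003]
contact_force: [-14.6, 0.9, 25.2]
opening: -0.0001
grip_force: 12.7
```

Call:
jog_arm --commands '[0.05,0,0.02,0,0,0,0,0,0,0.015,0,0,0,0,0,0,0,0,0,0,0]'

```text
t: 49.45
tool_pos: [0.5793, 0.0076, 0.0581]
tool_rot: [3.141, -0.032, -0.018]
contact_force: [-30.2, 1.2, 44.1]
opening: -0.0005
grip_force: 22.2
```

Call:
jog_arm --commands '[0,0,-0.3,0,0,0,0,0,0,-0.8,0,0,0,0,0,0,-0.8,0,0,0,0,-0.8,0,-0.4,0,0,0,0,-0.8,0,0,0,0,0,0,-0.8,0,0,0,0,0,0,0,0,0,0,0,0,0]'

```text
t: 50.32
tool_pos: [0.4355, 0.0109, 0.1887]
tool_rot: [-3.141, 0.034, -0.0]
contact_force: [0.3, -0.4, -0.6]
opening: -0.0002
grip_force: 0.0
```

```bash
python3 - <<'E'
from h import *
o=obs();lidang('top','t7.png');d=shot('top');blade(d,.024);print(tins(d))
E
```

```text
{'t': 50.325, 'q': [-0.1463, -0.4008, 2.0822, 0.0001, 1.46, 1.4459], 'tool_pos': [0.4355, 0.0109, 0.1887], 'tool_rot': [-3.1414, 0.0335, -0.0003], 'contact_force': [0.2578, -0.3732, -0.6086], 'opening': -0.0002, 'grip_force': 0.0}
lid p 0.56 normal [0.001 0.001 1.   ] ang 0.001 lo [ 0.548 -0.123  0.055] hi [0.669 0.135 0.062]
blade p 0.89 handle c [0.4118 0.3671] size [0.0202 0.1042] yaw -0.0182 topz 0.0266 tip t 0.106 all [-0.055  0.108]
[]
```

View pics/t7.png

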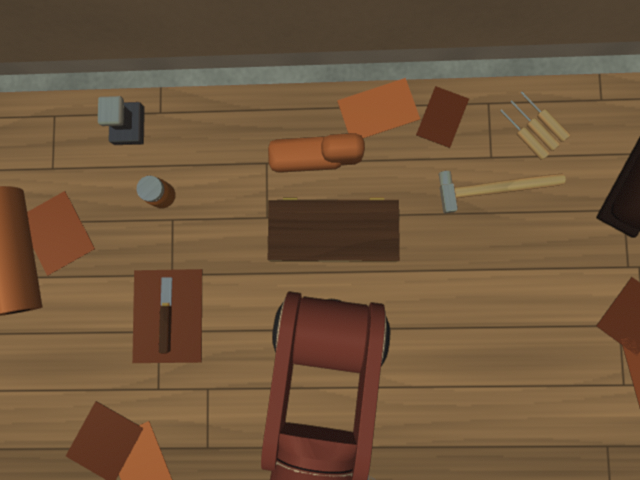

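The case is shut flat (333,230), the blade lies on the mat (165,315), and the other items haven't moved.

```bash
python3 -c "
from station import job
print(job.finish_job())"
```

```text
the job is handed in; nothing more can be done
None
```

I levered the case open, pushed both tins' lids home and stood the tins upright inside, then shut the case and pressed it down firmly. The blade lies on its mat, the hammer, jar and last were left alone, and the job is handed in.

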